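# Free the seized index pin of the bench vise

### The job

The index pin that locks the swivel vise has rusted fast in its bore: work it loose by twisting its red T-handle to and fro while easing it straight up, without lifting, tipping or dragging the vise, then stand it foot-down in the white mug to soak. With the pin out, swing the vise's head the whole way round to its other stop, and leave the mug and everything else standing where it is.

Things in the scene. Friction and masses are not known exactly. Their poses are not given: they have to be found in the camera images.
- vise: grey bench vise loose on rubber feet, 8 kg in all; some 33 N up on its pin tips it. This frame is its base: origin on the swivel axis at bench level, z up. Base disc 144 mm across, 26 mm high; an index quadrant of the same height reaches out along its -y and round towards +x, to 143 mm from the axis, with a stop post near each end
- vise_head (a joint): turn of the head about the swivel axis, rad: 0 at the start, locked there by the pin; grows counter-clockwise seen from above to the other stop at 0.873 (50 degrees). Stiff, about 0.35 N m; stays where left. At 0 the head's axes are the base's: screw and tommy bar out to -x (100 mm out, 90 mm high); jaws 76 mm wide along y, 105 mm high
- work_top (a point): centre of the top of the hardwood block clamped upright in the jaws, on the swivel axis, 142 mm above the bench; turns with the head. The wood is 18 mm thick along the head's x, 60 mm wide along its y, and stands 37 mm out of the jaws: a place to hold the head from above
- bore (a point): mouth of the seized bore in the quadrant's top, 26 mm above the bench, 120 mm from the swivel axis along the base's -y. The pin's lowest 18 mm sit in it. Above it lies the head's index arm, ending in a square boss 34 mm wide, top 50 mm above the bench, which the pin also passes through
- index_pin: steel pin with red T-handle, 0.12 kg; origin at its round foot, z up along it. Shank 12 mm thick; collar 20 mm across, 42 to 48 mm above the foot, resting on the boss; T-bar 50 mm long along the pin's x, 14 mm thick along its y, 12 mm high. Foot 8 mm above the bench at the start; it must rise 44 mm to clear the boss
- pin_bar (a point): middle of the red T-bar, 94 mm above the foot. Seized over its first 13 mm of rise: a pull without turning takes some 50 N, turning takes about 0.3 N m, and while being turned, either way, it comes up with 15 to 25 N at 1.4 mm per radian (slower is easier), so it needs many short turns to and fro. Beyond that it slides freely
- mug: plain white mug, 74 mm across, 72 mm high, wall 4 mm, open top, handle on its +y side; origin under its centre. Stands left or right of the vise. The pin stood in it leans on the rim, T-bar above the rim
- mug_in (a point): centre of the mug's inner floor, 5 mm above its underside
- punch_jar: bystander: jar of steel punches, 76 mm across, about 145 mm high with its tools; origin under its centre. Stands on the other side of the vise from the mug
- glue: bystander: white glue bottle with a red cap, 56 mm across, 130 mm high; origin under its centre
- mallet: bystander: mallet standing on its head (56 mm across, 75 mm high), the handle level, reaching 214 mm from the head's centre along its x; origin under the head's centre
Not all that is in view belongs to the job. Leave any orange look-alike of the mug alone.

How it is judged:
By the outcome, as a careful person would: the job done as asked, in the order asked, and still so for the second after the job is handed in, with the robot touching nothing.
It also fails if it takes over 72 s, if anything falls off the work surface, if the arm or the gripper's body presses on something with over 40 N, if the wrist force passes 120 N, or if a joint passes its speed limit or range.

### The arm

A 6-joint arm with a two-finger parallel gripper is mounted at the origin on the work surface. World frame = base frame: x ahead of the robot, y to its left, z up, the work surface at z = 0. Lengths are in mm, angles in degrees, forces in N, time in s.
With the tool pointing down it reaches from about 350 to 850 mm from the base axis. Payload 8.1 kg.
Tool frame: the origin (TCP) lies at the very end of the fingers, on their centre line; the grasp point (between the pads) lies r.tcp_to_grasp behind it (r.tcp_to_grasp is the distance from the TCP to the grasp point, in mm); z points along the fingers, y is the line along which they close (so a half turn about z gives the same grasp; the last joint's range is limited). The gripper opens to 85 mm and grips with 20 to 120 N. Pads are 22 mm wide; open, the fingers measure 114 mm over their backs; the gripper's body (76 mm by 85 mm) begins 54 mm behind the grasp point. The pads swing forward as they close: fully open they stand 13 mm farther back than shut.
Start: joints at [59.565, 7.471, 85.268, -0, 87.261, -4.893], TCP at [258.688, 541.374, 197.392] pointing down, gripper open.
Joint ranges: [-169.43, 169.43], [-51.17, 129.36], [1.28, 143.12], [-76.62, 256.62], [0, 156.53], [-152.29, 152.29]. Speed limits (degrees/s): [136.94, 136.94, 159.86, 180, 180, 180].

### API

Orientations are given as [roll, pitch, yaw] about the fixed x, y, z axes, in that order (R = Rz(yaw) Ry(pitch) Rx(roll)).
In Python, from bench import r gives the robot as it stands.
- The arm moves only by the shell command python3 -m handwheel 'ROWS' [OPENING] [FORCE]. ROWS is JSON, a list of rows, each a list of 4 numbers: the shift along the tool's x, y, z in m, then the turn about the tool's z in degrees. A call has 1 to 10 rows; each row shifts and turns the commanded pose from where the row before left it, along the tool's axes as they then stand; what a row does not reach is not made up. A row lasts 1/10 s, in which the tool goes at most 50 mm and 8.59 degrees, less where a joint would pass 70% of its speed; a pose out of reach is approached as far as the arm can. A call is refused whole if a number of a shift passes 0.05 or a number of a turn 8.59, either way. A call with a gripper value outside its range is refused whole. OPENING is the finger opening in m, from 0 to 0.0854, set as the call begins (- or left out, the last holds). The fingers move at their own pace and stop on an object; FORCE is the grip in N (left out, the last holds). Time passes only in rows, so rows that do not move let the fingers close. It gives the time, the measured TCP pose, the force, the opening and the grip force at its end, in the units of the state.
- r.sense(): the state, without advancing time (a new reading comes with each control period).
- r.snapshot(name): name is "scene" or "top"; returns the picture (480x640x3 uint8, red, green, blue); there is no depth.
- r.camera_params(name): a dict with "fx", "fy", "cx", "cy" (pixels), "R" (3x3) and "t" (3): a world point X has camera coordinates R X + t. Camera axes: x right, y down, z forward; pixel columns grow to the right and rows downward; lengths in mm; the calibration is good to about 2 mm. A picture is of the moment at which its call begins. camera_params takes no time and is no camera call.
- r.hand_in(): hands the job in; it is judged then, once.
The state is a dict: "time": time; "joint_pos": joint angles; "qd": joint speeds; "joint_efforts": joint torques, N m; "tool_pos": TCP position; "tcp_rot": TCP orientation; "ft_force": force on the tool from outside, world axes, zero at the start; "wrist_torque": the same for the moment, N m; "finger_gap": finger opening in mm; "grip_force": force on a finger pad.
Only numpy, scipy, OpenCV 4.12 (cv2) and the standard library are available. Lean on these libraries where they do the work, as an engineer would, in place of code of your own. Each camera call takes 0.05 s, during which the arm holds its last target. There are 200 camera calls.

## Working session

There is one attempt and no reset: what is moved stays moved. The work goes in short steps, Python scripts to look and compute and a shell command to move; the robot and the scene stay as the last step left them, time stands still between calls to the robot, and variables do not carry over. Pictures are saved under pics/ and viewed, at most 10 in all, crops included, and the job is handed in when it is done.

```bash
ls; mkdir -p pics
python3 - <<'E'
from bench import r
import cv2
for n in("scene","top"):
    cv2.imwrite(f"pics/{n}0.png",r.snapshot(n)[:,:,::-1]); print(n,r.camera_params(n))
print(r.sense(),r.tcp_to_grasp)
E
```

```text
pics
scene {'fx': 550.0133189422957, 'fy': 550.0133189422957, 'cx': 306.01158433320853, 'cy': 237.32336965881333, 'R': array([[ 0.86752228,  0.49706057,  0.01832702],
       [ 0.41097392, -0.69554554, -0.58933593],
       [-0.28018838,  0.51879397, -0.80768019]]), 't': array([-468.07843186,  -97.51911217, 1377.81228098])}
top {'fx': 517.7907014785758, 'fy': 517.7907014785758, 'cx': 313.81169679253554, 'cy': 241.50098122686504, 'R': array([[ 0.01922819, -0.99979962,  0.00556784],
       [-0.99809031, -0.01952169, -0.05860574],
       [ 0.05870269, -0.00443033, -0.99826568]]), 't': array([  49.16687615,  517.85135857, 1128.86566399])}
{'time': 0.1, 'joint_pos': array([ 5.95666233e+01,  7.51035284e+00,  8.53225616e+01,  2.86098826e-03,
        8.72627401e+01, -4.89008389e+00]), 'qd': array([ 0.05280626, -0.11361786, -0.10708134,  0.09155429,  0.0607516 ,
        0.03135306]), 'joint_efforts': array([ 1.03930393e-03, -5.70955575e+01, -5.01939404e+01, -1.76508406e-04,
        8.30118195e-03,  6.47960474e-05]), 'tool_pos': array([258.36945867, 540.91083282, 196.45843663]), 'tcp_rot': array([-1.79904937e+02, -1.10011065e-02,  1.54456559e+02]), 'ft_force': array([-0.65007284, -0.55620822, -0.16558269]), 'wrist_torque': array([0.05548137, 0.00745855, 0.00577063]), 'grip_force': 0.0, 'finger_gap': 85.66370965454672} 18.700000000000003
```

View pics/top0.png

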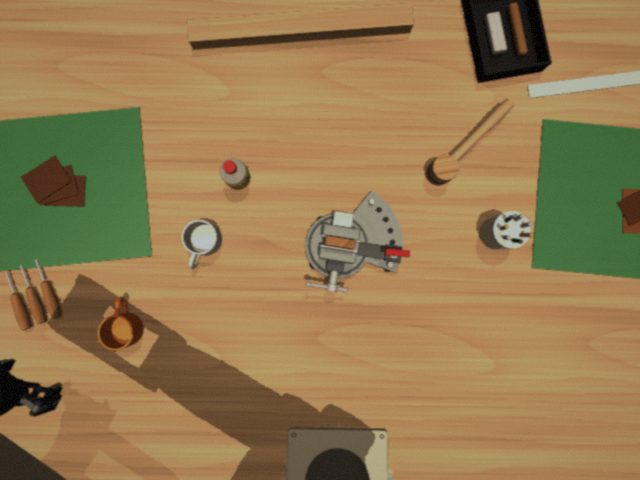

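View pics/scene0.png

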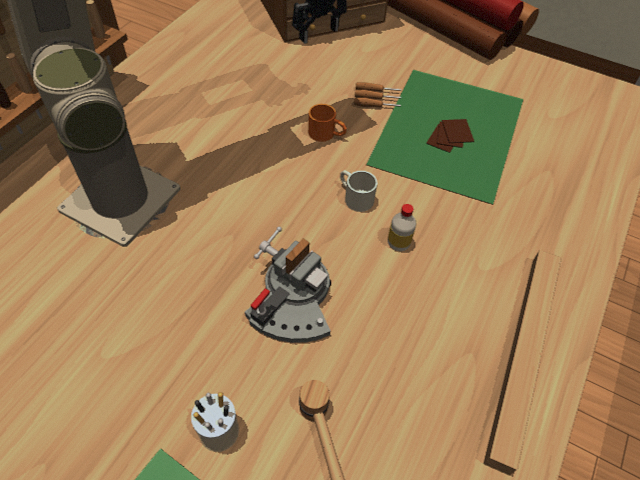

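The top view shows the vise with the wood at (340,242), the red T-bar at (397,253), the mug at (200,237), glue at (235,173), the jar at (512,230) and the mallet head at (445,168). Next I'll measure these.

```bash
cat > h.py <<'E'
import numpy as np, cv2
from bench import r
def ray(n,px):
    c=r.camera_params(n);R=c["R"];o=-R.T@c["t"]
    return o,R.T@np.array([(px[0]-c["cx"])/c["fx"],(px[1]-c["cy"])/c["fy"],1])
def at(n,px,z):
    o,d=ray(n,px);return o+d*(z-o[2])/d[2]
def proj(n,X):
    c=r.camera_params(n);p=c["R"]@np.array(X,float)+c["t"];return np.array([c["fx"]*p[0]/p[2]+c["cx"],c["fy"]*p[1]/p[2]+c["cy"]])
def red(im,box):
    h=cv2.cvtColor(im,cv2.COLOR_RGB2HSV);x0,y0,x1,y1=box
    m=np.zeros(h.shape[:2],np.uint8);m[y0:y1,x0:x1]=(((h[...,0]<6)|(h[...,0]>172))&(h[...,1]>170)&(h[...,2]>80))[y0:y1,x0:x1]
    return np.argwhere(m)[:,::-1].astype(np.float32)
E
python3 - <<'E'
from h import *
t=cv2.imread("pics/top0.png")[:,:,::-1];s=cv2.imread("pics/scene0.png")[:,:,::-1]
for n,im,box in(("top",t,(375,235,420,270)),("scene",s,(235,280,285,325))):
    p=red(im,box);q=cv2.minAreaRect(p);print(n,len(p),p.mean(0),q,at(n,p.mean(0),104))
    b=cv2.boxPoints(q);print([at(n,x,106)[:2].round(1) for x in b])
print("wood",at("top",(340,242),142),"mug",at("top",(201,236),72),"jar",at("top",(512,229),100),"glue",at("top",(230,167),130),"mallet",at("top",(445,168),75), at("top",(510,102),60))
c=np.hstack([cv2.resize(t[195:305,285:425],None,fx=4,fy=4,interpolation=2)[:440,:560],cv2.resize(t[200:285,170:230],None,fx=4,fy=4,interpolation=2)[:340].copy() if 0 else np.zeros((440,1,3),np.uint8)])
m=cv2.resize(t[205:275,175:225],None,fx=4,fy=4,interpolation=2)
o=np.zeros((440,780,3),np.uint8);o[:, :560]=c[:,:560];o[:280,570:770]=m
cv2.imwrite("pics/crop1.png",o[:,:,::-1])
E
```

```text
top 145 [396.82758 252.07587] ((397.0609130859375, 251.9512176513672), (23.96364402770996, 6.515460968017578), 6.34019136428833) [ 493.30698728 -109.8541667   104.        ]
[array([489.1, -85.1]), array([502.3, -86.4]), array([ 497.9, -134.9]), array([ 484.7, -133.6])]
scene 142 [259.71832 298.28168] ((259.7950744628906, 298.2458801269531), (6.145770072937012, 23.1746768951416), 39.80556869506836) [ 494.49318821 -111.04888042  104.        ]
[array([ 487.1, -134.8]), array([490.5, -85.5]), array([503.6, -88.4]), array([ 499.9, -137.5])]
wood [509.3595805    8.31764598 142.        ] mug [520.38142534 296.29044617  72.        ] jar [ 545.45225818 -346.57362528  100.        ] glue [656.13574578 230.33941274 130.        ] mallet [ 674.30693046 -214.80505527   75.        ] [ 824.37471878 -358.68493471   60.        ]
```

View pics/crop1.png

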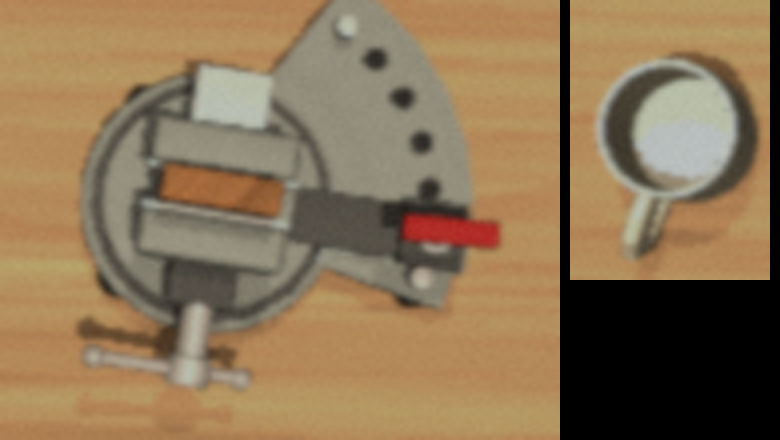

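The crop shows the T-bar lying along the base's y axis, so the vise yaw is about -5.5°. The mug centre is roughly (520,296). I'll turn the tool to yaw ~84.3, then go above the bar.

```bash
python3 -m handwheel '[[0,0,0,7.8],[0,0,0,7.8],[0,0,0,7.8],[0,0,0,7.8],[0,0,0,7.8],[0,0,0,7.8],[0,0,0,7.8],[0,0,0,7.8],[0,0,0,7.8]]' 0.05 20; python3 -m handwheel '[[-0.02,0.01,0,0],[-0.0417,0.02,0,0],[-0.0417,0.02,0,0],[-0.0417,0.02,0,0],[-0.0417,0.02,0,0],[-0.0417,0.02,0,0],[-0.0417,0.02,0,0],[-0.0417,0.02,0,0],[-0.0417,0.02,0,0],[-0.0417,0.02,0,0]]'
```

```text
time: 1.0
tool_pos: [258.5, 541.0, 196.7]
tcp_rot: [-180.0, 0.1, 83.9]
ft_force: [-0.2, -0.7, -0.1]
finger_gap: 49.9
grip_force: 0.0
time: 2.0
tool_pos: [408.2, 127.2, 197.2]
tcp_rot: [180.0, -0.0, 84.3]
ft_force: [1.1, 0.5, -0.2]
finger_gap: 49.9
grip_force: 0.0
```

```bash
python3 -m handwheel '[[-0.04,0.019,0,0],[-0.04,0.019,0,0],[-0.04,0.019,0,0],[-0.04,0.019,0,0],[-0.04,0.019,0,0],[-0.0297,0.014,0,0],[0,0,0.02,0],[0,0,0.02,0],[0,0,0,0],[0,0,0,0]]'
python3 - <<'E'
from h import *
a=r.snapshot("top");b=r.snapshot("scene")
o=np.zeros((480,800,3),np.uint8);o[:,:400]=cv2.resize(a[190:310,330:430],None,fx=4,fy=4,interpolation=2);o[:,400:]=cv2.resize(b[220:340,215:315],None,fx=4,fy=4,interpolation=2)
cv2.imwrite("pics/c2.png",o[:,:,::-1]);print(r.sense()["tool_pos"],proj("top",[494,-110.4,106]),proj("scene",[494,-110.4,102]))
E
```

```text
time: 3.0
tool_pos: [493.1, -110.2, 157.1]
tcp_rot: [-179.9, -0.0, 84.3]
ft_force: [-0.1, 0.7, 0.6]
finger_gap: 50.1
grip_force: 0.0
[ 494.25640733 -110.32910642  158.64554767] [397.26213733 251.70280469] [259.73528875 298.42822192]
```

View pics/c2.png

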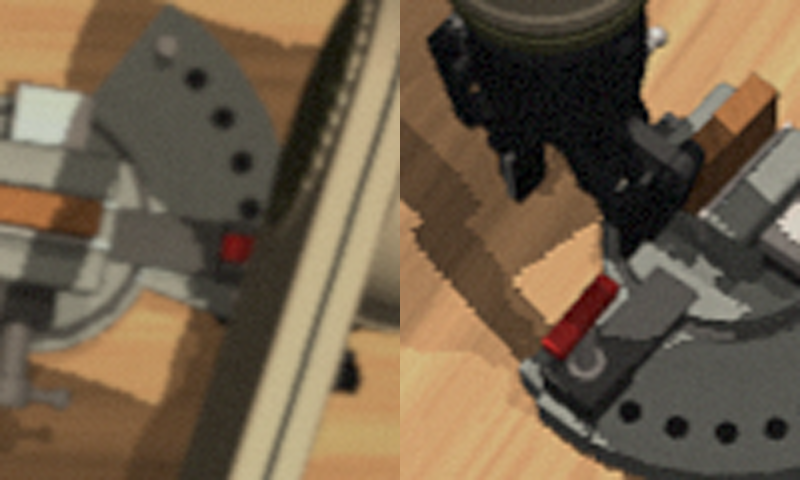

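The gripper straddles the red bar's line, as seen at scene crop (580,310). Descending.

```bash
python3 -m handwheel '[[0,0,0.015,0],[0,0,0.015,0],[0,0,0.015,0],[0,0,0.012,0],[0,0,0.010,0],[0,0,0.006,0],[0,0,0,0],[0,0,0,0]]'; python3 -m handwheel '[[0,0,0,0],[0,0,0,0],[0,0,0,0],[0,0,0,0],[0,0,0,0],[0,0,0,0]]' 0.008 20; python3 -c "
from bench import r
s=r.sense();print(s['ft_force'],s['wrist_torque'],s['tool_pos'])"
```

```text
time: 3.9
tool_pos: [493.9, -110.5, 84.7]
tcp_rot: [180.0, 0.0, 84.3]
ft_force: [0.3, 0.2, 0.3]
finger_gap: 50.4
grip_force: 0.0
time: 4.5
tool_pos: [493.6, -110.4, 84.4]
tcp_rot: [180.0, 0.0, 84.3]
ft_force: [-0.4, -0.5, -0.1]
finger_gap: 7.8
grip_force: 0.0
[-0.41292217 -0.47571195 -0.114777  ] [-0.01084533 -0.06721624 -0.00067906] [ 493.64342673 -110.40936052   84.42230815]
```

Run:
```python
from h import *
a=r.snapshot("top");b=r.snapshot("scene")
o=np.zeros((480,800,3),np.uint8);o[:,:400]=cv2.resize(a[190:310,330:430],None,fx=4,fy=4,interpolation=2);o[:,400:]=cv2.resize(b[230:350,205:305],None,fx=4,fy=4,interpolation=2)
cv2.imwrite("pics/c3.png",o[:,:,::-1]);print(proj("scene",[494,-110.4,84]),proj("scene",[494,-110.4,102]))
```

```text
[260.17623225 302.86715393] [259.73528875 298.42822192]
```

View pics/c3.png

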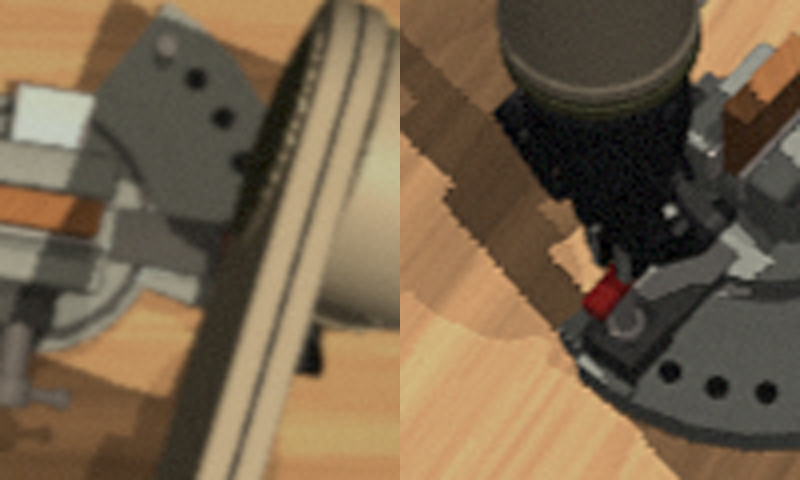

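```bash
python3 -m handwheel '[[0,0,0,0],[0,0,0,0],[0,0,0,0]]' 0.004 20;python3 - <<'E'
from h import *
b=r.snapshot("scene")
o=cv2.resize(b[270:330,220:300],None,fx=10,fy=10,interpolation=2)
e=np.array([-.1,-.995,0]);f=np.array([.995,-.1,0]);c=np.array([494,-110.4,0])
for z in(96,108):
    P=np.array([c+e*25*i+f*7*j+[0,0,z] for i,j in((1,1),(1,-1),(-1,-1),(-1,1))])
    q=np.array([(proj("scene",p)-[220,270])*10 for p in P]).astype(int)
    cv2.polylines(o,[q],True,(0,255,0) if z>100 else (0,255,255),1)
cv2.imwrite("pics/c4.png",cv2.convertScaleAbs(o[:,:,::-1],alpha=1.6));p=red(b,(235,280,285,325));print(len(p),p.min(0),p.max(0))
E
```

```text
time: 4.9
tool_pos: [493.6, -110.4, 84.4]
tcp_rot: [-180.0, -0.0, 84.3]
ft_force: [0.3, 0.1, 0.3]
finger_gap: 3.7
grip_force: 0.0
52 [251. 299.] [260. 307.]
```

View pics/c4.png

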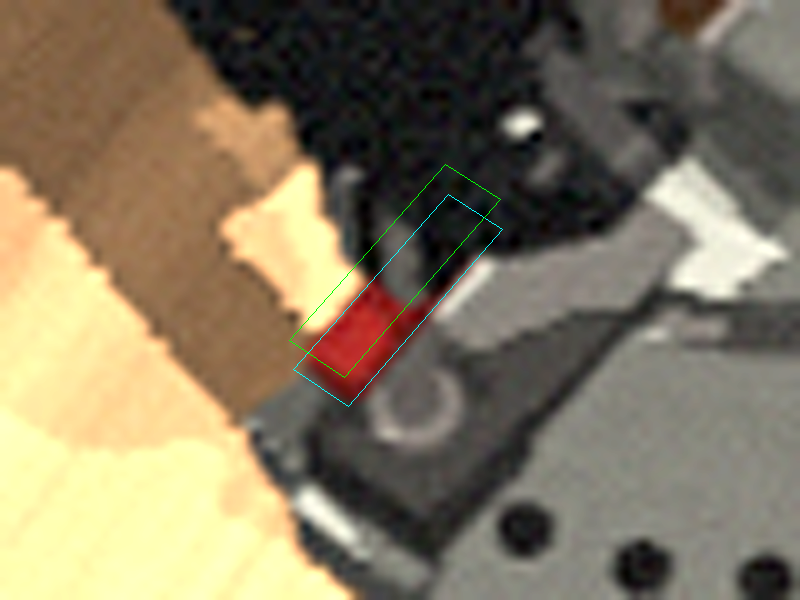

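Run:
```python
from h import *
for z in (197,230):print(proj("scene",[258.7,541.4,z]),proj("top",[258.7,541.4,z]))
t=cv2.imread("pics/top0.png");s=cv2.imread("pics/scene0.png")
o=np.zeros((480,800,3),np.uint8);o[:,:400]=cv2.resize(t[340:436,0:80],None,fx=5,fy=5,interpolation=2);o[:,400:]=cv2.resize(s[0:96,280:360],None,fx=5,fy=5,interpolation=2)
p=proj("top",[258.7,541.4,197]);cv2.circle(o,tuple(((p-[0,340])*5).astype(int)),4,(0,255,0),-1)
p=proj("scene",[258.7,541.4,197]);cv2.circle(o,tuple(((p-[280,0])*5+[400,0]).astype(int)),4,(0,255,0),-1)
cv2.imwrite("pics/c5.png",cv2.convertScaleAbs(o,alpha=1.8))
```

```text
[317.21488696  50.83635885] [ 47.48868354 371.65123242]
[317.66563941  39.64896735] [ 37.97357323 375.25421386]
```

View pics/c5.png

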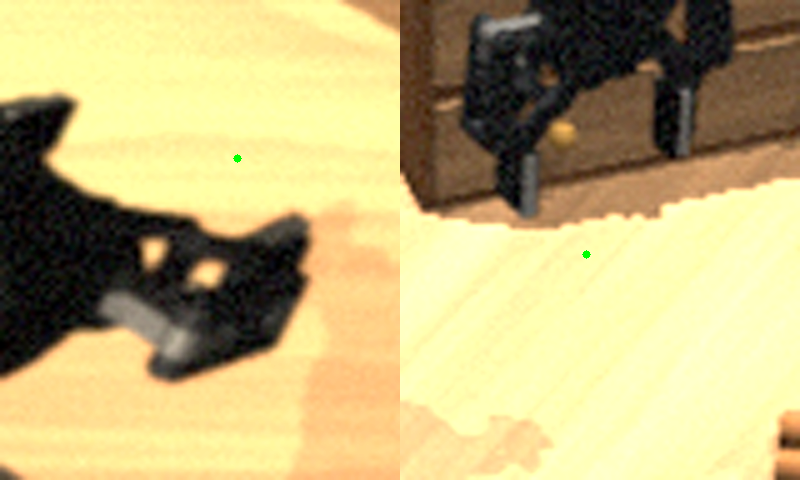

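The pictures show the real fingertips about 25–30 mm above the reported TCP. They closed over the bar's top without touching it. I'll open, go about 27 mm lower while watching the force, and close again.

```bash
python3 -m handwheel '[[0,0,0,0],[0,0,0,0],[0,0,0,0],[0,0,0,0]]' 0.045 20; python3 -m handwheel '[[0,0,0.005,0],[0,0,0.005,0],[0,0,0.005,0],[0,0,0,0]]';python3 -m handwheel '[[0,0,0.005,0],[0,0,0.005,0],[0,0,0.002,0],[0,0,0,0]]'; python3 -m handwheel '[[0,0,0,0],[0,0,0,0],[0,0,0,0],[0,0,0,0],[0,0,0,0]]' 0.008 20
```

```text
time: 5.35
tool_pos: [493.6, -110.4, 84.4]
tcp_rot: [-180.0, -0.0, 84.3]
ft_force: [0.1, -0.5, -0.5]
finger_gap: 45.1
grip_force: 0.0
time: 5.75
tool_pos: [492.8, -110.1, 68.1]
tcp_rot: [-179.9, -0.0, 84.3]
ft_force: [-0.2, -0.1, 0.1]
finger_gap: 44.9
grip_force: 0.0
time: 6.15
tool_pos: [493.3, -110.3, 56.8]
tcp_rot: [-179.9, -0.0, 84.3]
ft_force: [0.2, 0.3, -0.1]
finger_gap: 45.0
grip_force: 0.0
time: 6.65
tool_pos: [493.6, -110.5, 57.7]
tcp_rot: [-180.0, 0.0, 84.3]
ft_force: [-3.5, 0.6, 4.6]
finger_gap: 13.6
grip_force: 22.4
```

Gripped: the gap is 13.6 mm. Raising the grip force, then a first twist.

```bash
python3 -m handwheel '[[0,0,0,0],[0,0,0,0]]' 0.004 90; python3 -m handwheel '[[0,0,0,1],[0,0,0,2],[0,0,-0.0001,3],[0,0,-0.0001,4],[0,0,-0.0001,5],[0,0,-0.0001,5]]'; python3 -c "
from bench import r
s=r.sense();print(s['ft_force'],s['wrist_torque'],s['tool_pos'])"
```

```text
time: 6.85
tool_pos: [493.7, -110.5, 58.0]
tcp_rot: [180.0, 0.0, 84.3]
ft_force: [-3.4, 1.3, 7.1]
finger_gap: 11.8
grip_force: 88.2
time: 7.45
tool_pos: [493.7, -110.3, 58.1]
tcp_rot: [180.0, -0.0, 64.1]
ft_force: [-3.3, 0.3, 3.0]
finger_gap: 11.6
grip_force: 87.8
[-3.25698538  0.25818279  2.97417514] [0.02963369 0.45699122 0.2388975 ] [ 493.69643496 -110.32358573   58.05291702]
```

```bash
python3 -m handwheel '[[0,0,-0.0003,5],[0,0,-0.0003,5],[0,0,-0.0003,5],[0,0,-0.0003,5]]';  python3 -m handwheel '[[0,0,-0.0003,-5],[0,0,-0.0003,-5],[0,0,-0.0003,-5],[0,0,-0.0003,-5],[0,0,-0.0002,-5],[0,0,-0.0002,-5]]'; python3 -c "
from bench import r
s=r.sense();print(s['ft_force'],s['wrist_torque'],s['tool_pos'])"
```

```text
time: 7.85
tool_pos: [493.1, -110.4, 58.1]
tcp_rot: [-180.0, 0.0, 44.1]
ft_force: [-0.5, -0.6, -4.4]
finger_gap: 11.4
grip_force: 87.8
time: 8.45
tool_pos: [492.4, -110.0, 58.5]
tcp_rot: [-179.9, -0.0, 74.4]
ft_force: [1.1, -2.0, -11.2]
finger_gap: 11.3
grip_force: 87.9
[  1.14741765  -1.98906334 -11.2453216 ] [-0.21039042 -0.24427192 -0.21182244] [ 492.41893397 -110.01984511   58.50507669]
```

```bash
python3 -m handwheel '[[0,0,-0.0003,-5],[0,0,-0.0003,-5],[0,0,-0.0002,-5],[0,0,-0.0002,-5],[0,0,-0.0002,-5],[0,0,-0.0002,-5],[0,0,-0.0002,-5],[0,0,-0.0001,-5],[0,0,-0.0001,-5],[0,0,-0.0001,-5]]'; python3 -c "
from bench import r
s=r.sense();print(s['ft_force'],s['wrist_torque'],s['tool_pos'])"; python3 -m handwheel '[[0,0,-0.0001,5],[0,0,-0.0001,5],[0,0,-0.0001,5],[0,0,-0.0001,5],[0,0,-0.0001,5]]'
```

```text
time: 9.45
tool_pos: [491.7, -109.7, 59.4]
tcp_rot: [-179.9, -0.2, 124.4]
ft_force: [2.0, -0.3, -15.8]
finger_gap: 11.4
grip_force: 87.9
[  1.99626145  -0.29534328 -15.79974232] [-0.16481341 -0.54516357 -0.18939773] [ 491.74562336 -109.6631988    59.44247407]
time: 9.95
tool_pos: [491.8, -109.9, 59.9]
tcp_rot: [-179.8, -0.1, 99.1]
ft_force: [3.3, -2.4, -16.5]
finger_gap: 11.7
grip_force: 87.9
```

```bash
python3 -m handwheel '[[0,0.001,-0.0002,5],[0,0,-0.0002,5],[0,0,-0.0002,5],[0,0,-0.0002,5],[0,0,-0.0002,5],[0,0,-0.0002,5],[0,0,-0.0001,5],[0,0,-0.0001,5],[0,0,-0.0001,5],[0,0,-0.0001,5]]'; python3 -m handwheel '[[0,0,-0.0001,-5],[0,0,-0.0001,-5],[0,0,-0.0001,-5],[0,0,-0.0001,-5],[0,0,-0.0001,-5],[0,0,-0.0001,-5],[0,0,-0.0001,-5],[0,0,-0.0001,-5],[0,0,-0.0001,-5],[0,0,-0.0001,-5]]'
```

```text
time: 10.95
tool_pos: [492.2, -110.0, 61.1]
tcp_rot: [-179.8, 0.2, 49.1]
ft_force: [0.9, -2.1, -18.8]
finger_gap: 11.9
grip_force: 87.8
time: 11.95
tool_pos: [492.2, -109.6, 62.1]
tcp_rot: [-179.7, -0.1, 99.4]
ft_force: [0.4, -1.9, -17.0]
finger_gap: 11.3
grip_force: 88.1
```

```bash
python3 -c "
from bench import r
s=r.sense();print(s['ft_force'],s['wrist_torque'],s['tool_pos'])"
```

```text
[  0.40309717  -1.92695146 -16.97710777] [-0.3188628  -0.27505337 -0.18463811] [ 492.18340755 -109.58213533   62.1424234 ]
```

```bash
python3 -m handwheel '[[0,0,-0.00013,5.5],[0,0,-0.00013,5.5],[0,0,-0.00013,5.5],[0,0,-0.00013,5.5],[0,0,-0.00013,5.5],[0,0,-0.00013,5.5],[0,0,-0.00013,5.5],[0,0,-0.00013,5.5],[0,0,-0.00013,5.5],[0,0,-0.00013,5.5]]' | egrep 'pos|force|gap';  python3 -m handwheel '[[0,0,-0.00013,-5.5],[0,0,-0.00013,-5.5],[0,0,-0.00013,-5.5],[0,0,-0.00013,-5.5],[0,0,-0.00013,-5.5],[0,0,-0.00013,-5.5],[0,0,-0.00013,-5.5],[0,0,-0.00013,-5.5],[0,0,-0.00013,-5.5],[0,0,-0.00013,-5.5]]'| egrep 'pos|force|gap'; python3 -m handwheel '[[0,0,-0.00013,5.5],[0,0,-0.00013,5.5],[0,0,-0.00013,5.5],[0,0,-0.00013,5.5],[0,0,-0.00013,5.5],[0,0,-0.00013,5.5],[0,0,-0.00013,5.5],[0,0,-0.00013,5.5],[0,0,-0.00013,5.5],[0,0,-0.00013,5.5]]' | egrep 'pos|force|gap'
```

```text
tool_pos: [492.1, -110.0, 63.3]
ft_force: [2.2, -3.1, -18.1]
finger_gap: 11.2
grip_force: 87.9
tool_pos: [492.1, -109.5, 64.6]
ft_force: [2.0, -1.2, -18.3]
finger_gap: 11.5
grip_force: 88.0
tool_pos: [492.0, -110.1, 65.8]
ft_force: [1.1, -3.8, -19.0]
finger_gap: 11.1
grip_force: 87.9
```

```bash
python3 -m handwheel '[[0,0,-0.00013,-5.5],[0,0,-0.00013,-5.5],[0,0,-0.00013,-5.5],[0,0,-0.00013,-5.5],[0,0,-0.00013,-5.5],[0,0,-0.00013,-5.5],[0,0,-0.00013,-5.5],[0,0,-0.00013,-5.5],[0,0,-0.00013,-5.5],[0,0,-0.00013,-5.5]]'| egrep 'pos|force|gap';  python3 -m handwheel '[[0,0,-0.00013,5.5],[0,0,-0.00013,5.5],[0,0,-0.00013,5.5],[0,0,-0.00013,5.5],[0,0,-0.00013,5.5],[0,0,-0.00013,5.5],[0,0,-0.00013,5.5],[0,0,-0.00013,5.5],[0,0,-0.00013,5.5],[0,0,-0.00013,5.5]]' | egrep 'pos|force|gap'; python3 -m handwheel '[[0,0,-0.00013,-5.5],[0,0,-0.00013,-5.5],[0,0,-0.00013,-5.5],[0,0,-0.00013,-5.5],[0,0,-0.00013,-5.5],[0,0,-0.00013,-5.5],[0,0,-0.00013,-5.5],[0,0,-0.00013,-5.5],[0,0,-0.00013,-5.5],[0,0,-0.00013,-5.5]]'| egrep 'pos|force|gap'
```

```text
tool_pos: [492.0, -109.5, 67.2]
ft_force: [1.7, -1.0, -18.0]
finger_gap: 11.7
grip_force: 88.0
tool_pos: [493.7, -110.3, 71.2]
ft_force: [-2.5, -1.2, -1.2]
finger_gap: 11.5
grip_force: 90.3
tool_pos: [493.7, -110.2, 72.5]
ft_force: [-2.4, 0.1, -0.7]
finger_gap: 11.7
grip_force: 90.2
```

The pin is free: the force dropped to ~0 at about 14 mm of rise. Now lifting it straight out.

```bash
python3 -m handwheel '[[0,0,-0.002,0],[0,0,-0.004,0],[0,0,-0.005,0],[0,0,-0.005,0],[0,0,-0.006,0],[0,0,-0.006,0],[0,0,-0.006,0],[0,0,-0.006,0],[0,0,-0.005,0],[0,0,-0.005,0]]'| egrep 'pos|rot|force|gap'; python3 -m handwheel '[[0,0,-0.01,0],[0,0,-0.015,0],[0,0,-0.015,0],[0,0,-0.015,0],[0,0,-0.015,0],[0,0,-0.015,0],[0,0,-0.01,0],[0,0,-0.005,0],[0,0,0,0],[0,0,0,0]]'
python3 - <<'E'
from h import *
a=r.snapshot("top");b=r.snapshot("scene")
print(proj("scene",[493.7,-110.2,170]))
o=np.zeros((600,800,3),np.uint8);o[:480,:400]=cv2.resize(b[180:340,180:313],(400,480),interpolation=2);o[:480,400:]=cv2.resize(a[190:310,290:390],None,fx=4,fy=4,interpolation=2)
cv2.imwrite("pics/c6.png",o[:,:,::-1])
E
```

```text
tool_pos: [494.9, -110.3, 124.0]
tcp_rot: [180.0, 0.0, 99.3]
ft_force: [0.5, -0.1, -1.4]
finger_gap: 11.8
grip_force: 90.3
time: 19.95
tool_pos: [494.3, -110.2, 222.7]
tcp_rot: [-179.9, -0.0, 99.3]
ft_force: [0.4, 0.1, -1.0]
finger_gap: 11.8
grip_force: 90.3
[257.88273897 280.39820874]
```

View pics/c6.png

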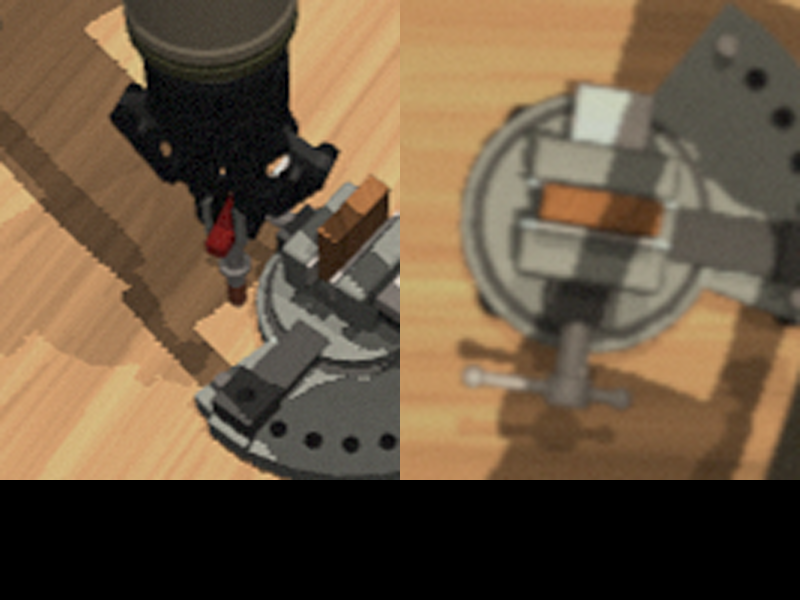

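The pin is out, upright and held; its foot is at scene px (259,280), z≈170. Carrying it over to the mug.

```bash
python3 -m handwheel '[[0.02,0.0045,0,0],[0.042,0.0081,0,0],[0.042,0.0081,0,0],[0.042,0.0081,0,0],[0.042,0.0081,0,0],[0.042,0.0081,0,0],[0.042,0.0081,0,0],[0.042,0.0081,0,0],[0.042,0.0081,0,0],[0.025,0.005,0,0]]'|grep pos; python3 -m handwheel '[[0.02,0.0035,0,0],[0,0,0.02,0],[0,0,0.02,0],[0,0,0.02,0],[0,0,0.01,0],[0,0,0,0],[0,0,0,0]]'
python3 - <<'E'
from h import *
a=r.snapshot("top");b=r.snapshot("scene")
print(proj("scene",[518,298,72]),at("top",(200,237.2),72))
b=b.copy();
for k in range(36):
    u=k*np.pi/18; p=proj("scene",[518+37*np.cos(u),298+37*np.sin(u),72]); b[int(round(p[1])),int(round(p[0]))]=(0,255,0)
o=cv2.resize(b[130:230,310:410],(600,600),interpolation=2)
cv2.imwrite("pics/c7.png",o[:,:,::-1])
E
```

```text
tool_pos: [505.7, 280.6, 222.4]
time: 21.75
tool_pos: [507.0, 298.0, 153.8]
tcp_rot: [180.0, -0.0, 99.2]
ft_force: [1.0, 0.1, -0.7]
finger_gap: 11.9
grip_force: 90.4
[360.11471515 181.73146128] [517.8185224  298.30434782  72.        ]
```

View pics/c7.png

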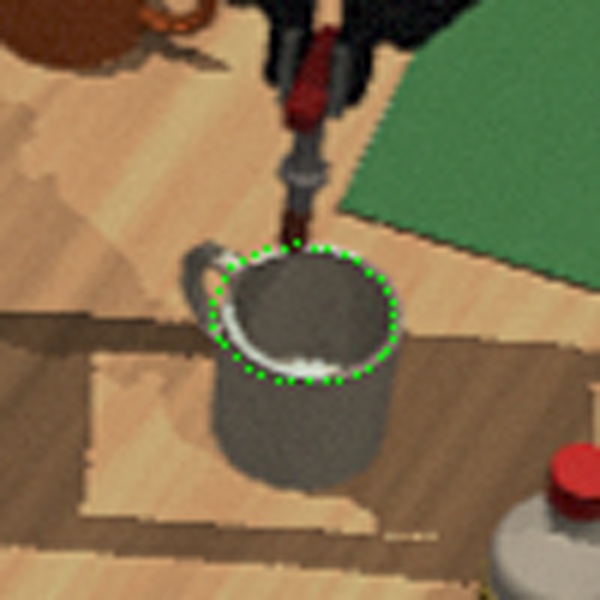

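The predicted rim circle fits the mug at (518,298), and the pin foot is above its near side. Lowering.

```bash
python3 -m handwheel '[[0,0,0.015,0],[0,0,0.02,0],[0,0,0.02,0],[0,0,0.015,0],[0,0,0.01,0],[0,0,0.008,0],[0,0,0.004,0],[0,0,0,0]]'|egrep 'pos|ft'; python3 -m handwheel '[[0,0,0.0015,0],[0,0,0.0015,0],[0,0,0.001,0],[0,0,0,0]]'|egrep 'pos|ft'
```

```text
tool_pos: [506.9, 298.0, 61.2]
ft_force: [-1.2, 0.2, -1.8]
tool_pos: [507.0, 298.1, 57.5]
ft_force: [0.4, -0.5, -0.6]
```

```bash
python3 -m handwheel '[[0,0,0.001,0],[0,0,0.001,0],[0,0,0,0]]'|egrep 'pos|ft'; python3 -m handwheel '[[0,0,0.001,0],[0,0,0.0005,0],[0,0,0,0]]'|egrep 'pos|ft'
```

```text
tool_pos: [506.8, 298.0, 55.2]
ft_force: [-1.1, -0.4, -1.5]
tool_pos: [507.3, 298.3, 54.6]
ft_force: [-1.2, -1.0, 4.8]
```

The foot is on the mug floor. Releasing and retreating straight up.

```bash
python3 -m handwheel '[[0,0,0,0],[0,0,0,0],[0,0,0,0],[0,0,0,0]]' 0.045 20|egrep 'ft|gap'; python3 -m handwheel '[[0,0,-0.003,0],[0,0,-0.01,0],[0,0,-0.02,0],[0,0,-0.03,0],[0,0,-0.03,0],[0,0,-0.03,0],[0,0,-0.02,0],[0,0,-0.01,0],[-0.02,0,0,0],[-0.03,0,0,0]]'
python3 - <<'E'
from h import *
a=r.snapshot("top");b=r.snapshot("scene")
o=np.zeros((400,800,3),np.uint8)
o[:,:400]=cv2.resize(b[130:230,310:410],(400,400),interpolation=2);o[:,400:]=cv2.resize(b[220:340,230:350],(400,400),interpolation=2)
cv2.imwrite("pics/c8.png",o[:,:,::-1])
E
```

```text
ft_force: [-0.4, -0.2, -0.5]
finger_gap: 45.2
time: 25.05
tool_pos: [514.7, 249.4, 207.2]
tcp_rot: [180.0, -0.0, 99.4]
ft_force: [0.0, -0.4, -0.5]
finger_gap: 45.2
grip_force: 0.0
```

View pics/c8.png

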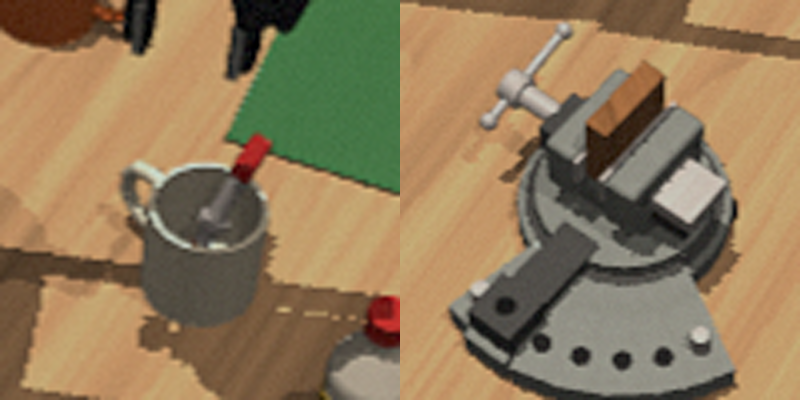

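The pin is foot-down in the mug, leaning on the rim, with the T-bar at crop (252,155). The vise is unmoved and the bore is empty. Now measuring the wood block.

Run:
```python
from h import *
for tag,t in(("old",cv2.imread("pics/top0.png")[:,:,::-1]),("new",r.snapshot("top"))):
    h=cv2.cvtColor(np.ascontiguousarray(t),cv2.COLOR_RGB2HSV)
    m=np.zeros(h.shape[:2],np.uint8);m[230:256,320:360]=((h[...,1]>140)&(h[...,0]<18)&(h[...,2]>90))[230:256,320:360]
    n,l,st,c=cv2.connectedComponentsWithStats(m);i=1+st[1:,4].argmax()
    q=cv2.minAreaRect(np.argwhere(l==i)[:,::-1].astype(np.float32));print(tag,st[i],q,at("top",q[0],142),[at("top",p,142)[:2].round(0) for p in cv2.boxPoints(q)])
# axis estimate from pin + 120 along bar direction
for a in(83.5,84.5,85):print(a,np.array([493.7,-110.3])+120*np.array([np.cos(np.radians(a)),np.sin(np.radians(a))]))
print(r.sense()["tool_pos"],r.sense()["tcp_rot"])
```

```text
old [325 236  30  13 258] ((339.7432556152344, 241.95947265625), (29.42494010925293, 8.733903884887695), 8.972626686096191) [509.42944025   8.82326067 142.        ] [array([505.,  39.]), array([522.,  36.]), array([514., -21.]), array([497., -19.])]
new [325 236  30  13 257] ((339.66217041015625, 242.02703857421875), (29.591815948486328, 8.713146209716797), 9.462321281433105) [509.29341806   8.98036718 142.        ] [array([505.,  39.]), array([522.,  36.]), array([514., -21.]), array([497., -18.])]
83.5 [507.28438565   8.92862268]
84.5 [505.2014903   9.1475438]
85 [504.15868913   9.24336377]
[514.99795296 247.37654807 206.62638338] [-1.79964746e+02  1.80937491e-02  9.91363735e+01]
```

```bash
python3 -m handwheel '[[0,0,0,8.5],[0,0,0,8.5],[-0.03,0.003,0,0],[-0.04,0.0045,0,0],[-0.04,0.0045,0,0],[-0.04,0.0045,0,0],[-0.04,0.0045,0,0],[-0.03,0.003,0,0],[-0.0174,0.002,0.0,0]]' 0.045 20 | egrep pos; python3 -m handwheel '[[0,0,0.02,0],[0,0,0.025,0],[0,0,0.02,0],[0,0,0.01,0],[0,0,0,0],[0,0,0,0]]'
```

```text
tool_pos: [508.4, 8.4, 206.7]
time: 26.7
tool_pos: [509.1, 10.3, 132.6]
tcp_rot: [180.0, -0.0, 82.3]
ft_force: [0.3, -0.2, 0.1]
finger_gap: 44.9
grip_force: 0.0
```

```bash
python3 -m handwheel '[[-0.001,0,0.01,0],[0,0,0.012,0],[0,0,0.01,0],[0,0,0.008,0],[0,0,0.004,0],[0,0,0,0]]' | egrep 'pos|ft'; python3 -m handwheel '[[0,0,0,0],[0,0,0,0],[0,0,0,0],[0,0,0,0],[0,0,0,0]]' 0.01 20;python3 -m handwheel '[[0,0,0,0],[0,0,0,0]]' 0.01 60 | egrep 'pos|f'
```

```text
tool_pos: [507.9, 9.0, 86.9]
ft_force: [0.8, 0.5, -0.7]
time: 27.8
tool_pos: [508.7, 9.0, 88.5]
tcp_rot: [180.0, -0.0, 82.3]
ft_force: [-5.0, 0.1, 5.8]
finger_gap: 17.4
grip_force: 23.3
tool_pos: [508.6, 9.0, 88.6]
ft_force: [-5.5, 0.2, 7.1]
finger_gap: 16.6
grip_force: 60.3
```

```bash
python3 -m handwheel '[[0,-0.0007,-0.001,0],[0,0,0,-2],[0,0,0,-4],[0,0,0,-5],[0,0,0,-5],[0,0,0,-5],[0,0,0,0]]' | egrep 'pos|rot|f';python3 -c "
from bench import r
s=r.sense();print(s['wrist_torque'])"
```

```text
tool_pos: [508.3, 8.9, 88.7]
tcp_rot: [180.0, 0.0, 103.3]
ft_force: [4.2, -0.8, -4.9]
finger_gap: 16.8
grip_force: 60.2
[-0.09363304 -0.5883828   0.43618719]
```

```bash
python3 -m handwheel '[[0,0.0003,0.0005,-4],[0,0,0,-5],[0,0,0,-5],[0,0,0,-5],[0,0,0,-5],[0,0,0,-2],[0,0,0,0]]' | egrep 'pos|rot|f';python3 -c "
from bench import r
s=r.sense();print(s['wrist_torque'])"; python3 -m handwheel '[[0,0,0,-1],[0,0,0,-1],[0,0,0,0]]' | egrep 'rot|ft';python3 -c "
from bench import r
s=r.sense();print(s['wrist_torque'])"
```

```text
tool_pos: [508.0, 8.8, 88.7]
tcp_rot: [-180.0, 0.0, 129.1]
ft_force: [-3.2, -2.2, 4.0]
finger_gap: 16.5
grip_force: 61.2
[-0.29342406  0.49841149 -0.0642437 ]
tcp_rot: [-180.0, 0.0, 131.2]
ft_force: [-5.0, -2.8, 5.2]
[-0.39528437  0.76212743 -0.24809556]
```

```bash
for i in 1 2; do python3 -m handwheel '[[0,0,0,-1],[0,0,0,0]]' | egrep 'rot|ft';python3 -c "
from bench import r
s=r.sense();print(s['wrist_torque'])"; done
```

```text
tcp_rot: [-180.0, 0.0, 132.2]
ft_force: [-4.9, -2.6, 5.8]
[-0.40167758  0.7786696  -0.28394537]
tcp_rot: [-180.0, -0.0, 133.2]
ft_force: [-5.4, -2.4, 6.0]
[-0.38208665  0.81428449 -1.04425907]
```

The torque jumped from -0.28 to -1.04 N m, so the head is at the stop (yaw +50.5° from the start). Releasing and lifting clear.

```bash
python3 -m handwheel '[[0,0,0,0],[0,0,0,0],[0,0,0,0],[0,0,0,0]]' 0.045 20 | egrep 'gap|ft'; python3 -m handwheel '[[0,0,-0.01,0],[0,0,-0.02,0],[0,0,-0.03,0],[0,0,-0.03,0],[0,0,-0.03,0],[0,0.0,-0.02,0],[0,0.04,0,0],[0,0.04,0,0],[0,0.04,0,0],[0,0,0,0]]'
python3 - <<'E'
from h import *
t=r.snapshot("top");s=r.snapshot("scene");cv2.imwrite("pics/end_t.png",t[:,:,::-1]);cv2.imwrite("pics/end_s.png",s[:,:,::-1])
h=cv2.cvtColor(np.ascontiguousarray(t),cv2.COLOR_RGB2HSV)
m=np.zeros(h.shape[:2],np.uint8);m[222:262,320:360]=((h[...,1]>140)&(h[...,0]<18)&(h[...,2]>90))[222:262,320:360]
n,l,st,c=cv2.connectedComponentsWithStats(m);i=1+st[1:,4].argmax()
q=cv2.minAreaRect(np.argwhere(l==i)[:,::-1].astype(np.float32));print(st[i],q,at("top",q[0],142),[at("top",p,142)[:2].round(0) for p in cv2.boxPoints(q)])
# base shift: compare quadrant/bystanders with first image
for n,im,reg in(("top",t,{"mugT":(178,215,225,262),"glue":(218,155,252,190),"jar":(490,208,534,252),"mallet":(425,150,465,185),"quad":(365,190,405,245)}),("scene",s,{"mug":(340,168,380,212),"jar":(188,390,242,450),"glue":(388,203,418,252),"quad":(285,310,332,343)})):
    o=cv2.imread(f"pics/{n}0.png")[:,:,::-1]
    for k,(x0,y0,x1,y1) in reg.items():
        d,c=cv2.phaseCorrelate(*[np.float32(cv2.cvtColor(np.ascontiguousarray(v[y0:y1,x0:x1]),cv2.COLOR_RGB2GRAY)) for v in(o,im)]);print(n,k,np.round(d,2),round(c,2))
E
```

```text
ft_force: [0.4, -0.4, -0.4]
finger_gap: 44.7
time: 31.5
tool_pos: [597.3, 94.5, 227.3]
tcp_rot: [-180.0, -0.1, 133.4]
ft_force: [0.1, 0.1, -1.3]
finger_gap: 45.1
grip_force: 0.0
[328 244   7  11  55] ((332.0000305175781, 249.00003051757812), (7.0710673332214355, 8.485280990600586), 45.0) [495.29501134  23.79420085 142.        ] [array([494.,  35.]), array([506.,  23.]), array([496.,  13.]), array([484.,  25.])]
top mugT [ 0.18 -0.21] 0.68
top glue [-11.33  -0.04] 0.01
top jar [0.53 0.56] 0.99
top mallet [0.07 0.03] 1.03
top quad [0.1  0.04] 0.74
scene mug [-3.05  2.76] 0.07
scene jar [-0.01 -0.  ] 0.98
scene glue [0.02 0.04] 0.99
scene quad [-0.02  0.36] 0.6
```

```bash
python3 -m handwheel '[[-0.015,-0.02,0,0],[-0.023,-0.03,0,0],[-0.023,-0.03,0,0],[-0.023,-0.03,0,0],[-0.023,-0.03,0,0],[-0.023,-0.03,0,0],[-0.023,-0.03,0,0],[-0.023,-0.03,0,0],[-0.012,-0.016,0,0],[0,0,0,0]]' | grep pos
python3 - <<'E'
from h import *
t=r.snapshot("top");o=cv2.imread("pics/top0.png")[:,:,::-1];cv2.imwrite("pics/end2.png",t[:,:,::-1])
h=cv2.cvtColor(np.ascontiguousarray(t),cv2.COLOR_RGB2HSV)
m=np.zeros(h.shape[:2],np.uint8);m[222:262,320:360]=((h[...,1]>140)&(h[...,0]<18)&(h[...,2]>60))[222:262,320:360]
n,l,st,c=cv2.connectedComponentsWithStats(m);i=1+st[1:,4].argmax()
q=cv2.minAreaRect(np.argwhere(l==i)[:,::-1].astype(np.float32));print(st[i],q,at("top",q[0],142),[at("top",p,142)[:2].round(0) for p in cv2.boxPoints(q)])
for k,(x0,y0,x1,y1) in {"mugT":(178,215,225,262),"glue":(218,155,252,190),"base":(300,200,400,275)}.items():
    d,c=cv2.phaseCorrelate(*[np.float32(cv2.cvtColor(np.ascontiguousarray(v[y0:y1,x0:x1]),cv2.COLOR_RGB2GRAY)) for v in(o,t)]);print(k,np.round(d,2),round(c,2))
p=red(t,(170,205,235,275));print("red in mug",len(p),p.mean(0) if len(p) else 0)
E
```

```text
tool_pos: [543.7, -217.5, 229.4]
[328 231  26  24 217] ((339.5487060546875, 242.26992797851562), (7.33762264251709, 29.820852279663086), 48.8140754699707) [508.81129416   9.19544419 142.        ] [array([494.,  36.]), array([534.,  -8.]), array([523., -17.]), array([484.,  26.])]
mugT [ 0.21 -0.12] 0.66
glue [-0.03  0.06] 0.99
base [-0.15  0.24] 0.22
red in mug 119 [181.      230.70589]
```

The wood block is now at 132.3°, against 82.1° at the start: a turn of 50.2°, so the head is at its stop. The mug, glue, jar, mallet and vise base are unmoved, and the pin is in the mug. Handing in.

```bash
python3 -c "
from bench import r
print(r.hand_in())"
```

```text
the job is handed in; nothing more can be done
None
```

I twisted the pin free and stood it foot-down in the white mug, leaning on the rim. I then swung the vise head 50° to its other stop. The final pictures show the vise base, mug and bystanders unmoved, and I handed the job in at about 33 s; no verdict came back.

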